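# Make up two phone-repair kits

## Task

Make up the two repair kits from the stock standing loose on the green bench mat. The yellow tray gets the black battery pack, the amber reel of tape and the blue-capped screw pot; the red tray gets the silver loudspeaker and the white-capped screw pot. Put each thing right way up and flat on the floor of the recess made for it (oblong for battery and speaker, round with a centre stub for the reel, plain round for a pot), and leave the green-capped pot, which belongs to neither kit, standing where it is.

Things in the scene. Friction and masses are not known exactly. Their poses are not given: they have to be found in the camera images.
- tray_yellow: flat yellow job tray, fixed, 162 (x) by 152 (y) mm, 6 thick, lying on the mat; origin: centre of underside, z up; yaw within 0.3 rad. Dark recesses 4 deep, floor 2 over underside: oblong for battery, centre (44, 0), 58 (x) by 86 (y); round for reel, centre (-36, 31), diameter 74, central stub 10 across, flush with tray top; round for pot, centre (-36, -41), diameter 54
- tray_red: flat red job tray, fixed, 70 (x) by 150 (y) mm, 6 thick, lying on the mat; origin: centre of underside, z up; yaw within 0.3 rad. Dark recesses 4 deep, floor 2 over underside: oblong for loudspeaker, centre (0, 32), 50 (x) by 70 (y); round for pot, centre (0, -40), diameter 54
- battery: black battery pack with an orange label and brass contacts on top, a box 66 (its x) by 38 (its y) mm, 20 mm tall. Origin: centre of its underside, z up. Loose on the mat (top of the mat is 2 mm above the work surface), between the trays, 60 to 130 g. It may lie in its recess either way round.
- speaker: silver loudspeaker module with a round black cone on top, a box 50 (its x) by 30 (its y) mm, 20 mm tall. Origin: centre of its underside, z up. Loose, 35 to 70 g. It may lie in its recess either way round.
- reel: amber reel of tape, a rigid ring lying flat: 54 mm outside, 30 mm hole, 20 mm tall. Origin: centre of its underside, z up. Loose, 20 to 42 g.
- pot_blue: small round screw pot with a blue cap and a pale body, standing upright; 34 mm across, 30 mm tall. Origin: centre of its underside, z up. Loose, 30 to 60 g.
- pot_white: small round screw pot with a white cap and a pale body, standing upright; 34 mm across, 30 mm tall. Origin: centre of its underside, z up. Loose, 30 to 60 g.
- pot_green: small round screw pot with a bright green cap and a pale body, standing upright; 34 mm across, 30 mm tall. Origin: centre of its underside, z up. Loose, 30 to 60 g. Belongs to neither kit: leave it standing where it is.
There are look-alikes about, which are no part of the job. There is more than one size of the battery; the job needs the larger.

How it is judged (in metres and radians):
At the end, for the whole second after the job is handed in: Each thing lies in its own recess of its tray: within 13 mm of the recess centre along the tray's x and y, underside less than 2 mm above the recess floor, upright within 0.08 rad, released and at rest. The green-capped pot stands upright within 20 mm of its starting place (x of battery in the frame of tray_yellow between 0.031 and 0.057 m and y of battery in the frame of tray_yellow between -0.013 and 0.013 m and z of each of battery, reel, pot_blue in the frame of tray_yellow below 0.004 m and angle between each of battery, reel, pot_blue, speaker, pot_white, pot_green's own z axis and vertical below 0.08 rad and linear speed of each of battery, reel, pot_blue, speaker, pot_white, pot_green below 0.02 m/s and angular speed of each of battery, reel, pot_blue, speaker, pot_white below 0.2 rad/s and x of reel in the frame of tray_yellow between -0.049 and -0.023 m and y of reel in the frame of tray_yellow between 0.018 and 0.044 m and x of pot_blue in the frame of tray_yellow between -0.049 and -0.023 m and y of pot_blue in the frame of tray_yellow between -0.054 and -0.028 m and x of speaker in the frame of tray_red between -0.013 and 0.013 m and y of speaker in the frame of tray_red between 0.019 and 0.045 m and z of each of speaker, pot_white in the frame of tray_red below 0.004 m and x of pot_white in the frame of tray_red between -0.013 and 0.013 m and y of pot_white in the frame of tray_red between -0.053 and -0.027 m and distance of pot_green from where it was at the start of the episode below 0.02 m); the robot touches nothing.
It fails at once if the green-capped pot is moved more than 20 mm or tipped over (distance of pot_green from where it was at the start of the episode above 0.02 m or angle between pot_green's own z axis and vertical above 0.35 rad).
It also fails if it takes over 109 s, if anything falls off the work surface, if the arm or the gripper's body presses on something with over 40 N, if the wrist force passes 120 N, or if a joint passes its speed limit or range.

## Robot

A 7-joint arm with a two-finger parallel gripper is mounted at the origin on the work surface. World frame = base frame: x ahead of the robot, y to its left, z up, the work surface at z = 0. Lengths are in mm, angles in rad, forces in N, time in s.
With the tool pointing down it reaches from about 425 to 800 mm from the base axis. Payload 8.3 kg.
Tool frame: the origin (TCP) lies on the mounting face of the last link; the fingertips stand 173 mm ahead of it and the grasp point (between the pads) lies 155 mm ahead of it (manip.tip_extent is the distance from the TCP to the fingertips, in mm); z points along the fingers, y is the line along which they close (so a half turn about z gives the same grasp; the last joint's range is limited). The gripper opens to 85 mm and grips with 20 to 120 N. Pads are 22 mm wide; open, the fingers measure 114 mm over their backs; the gripper's body (76 mm by 85 mm) begins 54 mm behind the grasp point. The pads swing forward as they close: fully open they stand 13 mm farther back than shut.
Start: joints at [-1.364, 0.383, 0.016, 1.37, -0.006, 1.388, -0.046], TCP at [166.547, 602.394, 404.679] pointing down, gripper open.
Joint ranges: [-2.95, 2.95], [-0.25, 2.06], [-1.52, 1.56], [0.18, 2.33], [-1.44, 4.58], [0.02, 2.06], [-3.01, 3.01]. Speed limits (rad/s): [2.39, 2.39, 3.01, 3.01, 3.14, 3.14, 3.14].

## Interface

Orientations are given as a unit quaternion [x, y, z, w].
In Python, from rig import manip, effector, monitor, viewer, workorder gives the robot as it stands. Calls block until the motion is done:
- manip.move_to(position, orientation): joint-space move of the TCP to a pose.
- manip.movel(position, rotation=None, speed=150, f_stop=None): straight line of the TCP; rotation=None keeps the orientation; speed is the mean speed in mm/s. With f_stop (N) it stops when the force on the tool has changed by that much, and returns True; else False.
- manip.set_joints(angles): joint-space move.
- effector.move_gripper(opening, effort=None): opening from 0.0 (shut) to 1.0 (fully open); effort is the grip in N (None keeps the last); returns when the fingers have stopped.
- manip.pause(seconds).
- manip.inverse_kinematics(position, orientation): joint angles nearest the present ones, or None.
- monitor.read_state(): the state.
- viewer.camera(name): name is "side" or "top"; returns (picture, depth): 400x640x3 uint8, red, green, blue; 400x640 float32, mm along the optical axis (not along the pixel's ray), 0 where there is no reading.
- viewer.camera_params(name): a dict with "intrinsics" (3x3 intrinsics, pixels), "R" (3x3) and "t" (3): a world point X has camera coordinates R X + t. Camera axes: x right, y down, z forward; pixel columns grow to the right and rows downward; lengths in mm; the calibration is good to about 2 mm. A picture is of the moment at which its call begins. camera_params takes no time and is no camera call.
A pose or a line that the arm cannot do raises manip.PlanningError and nothing moves.
- workorder.job_done(): hands the job in; it is judged then, once.
The state is a dict: "time_s": time; "joints": joint angles; "qd": joint speeds; "effort": joint torques, N m; "eef_pos": TCP position; "orientation": TCP orientation; "force": force on the tool from outside, world axes, zero at the start; "torque": the same for the moment, N m; "opening": opening from 0.0 (shut) to 1.0 (fully open); "gripper_force": force on a finger pad.
Only numpy, scipy, OpenCV 4.12 (cv2) and the standard library are available. Lean on these libraries where they do the work, as an engineer would, in place of code of your own. Each camera call takes 0.05 s, during which the arm holds its last target. There are 200 camera calls.

## Working session

There is one attempt and no reset: what is moved stays moved. The work goes in short steps, each a Python script; the robot and the scene stay as the last script left them, time stands still between calls to the robot, and variables do not carry over. Pictures are saved under pics/ and viewed, at most 14 in all, crops included, and the job is handed in when it is done.

```bash
ls; mkdir -p pics
python3 - <<'E'
from rig import manip, effector, monitor, viewer
import cv2, numpy as np
for n in("top","side"):
    p,d=viewer.camera(n); cv2.imwrite(f"pics/{n}0.png",p[:,:,::-1]); np.savez(f"{n}0.npz",p=p,d=d)
    c=viewer.camera_params(n); print(n,c)
s=monitor.read_state();print(s)
E
```

```text
pics
top {'intrinsics': array([[384.97001295,   0.        , 313.54485098],
       [  0.        , 384.97001295, 194.23569969],
       [  0.        ,   0.        ,   1.        ]]), 'R': array([[-0.01860871, -0.99952835,  0.0244295 ],
       [-0.98106481,  0.01354282, -0.19320567],
       [ 0.1927837 , -0.02756223, -0.9808541 ]]), 't': array([  1.08350877, 567.60704536, 877.31134456])}
side {'intrinsics': array([[473.54425097,   0.        , 319.67842   ],
       [  0.        , 473.54425097, 201.52603598],
       [  0.        ,   0.        ,   1.        ]]), 'R': array([[-0.96931267, -0.24466826, -0.02388304],
       [-0.10594078,  0.50341647, -0.85752458],
       [ 0.22183216, -0.82867925, -0.51388831]]), 't': array([554.58900749,  87.15202886, 860.56411385])}
{'time_s': 0.1, 'joints': array([-1.36388334,  0.38415091,  0.01636711,  1.37106516, -0.00626837,
        1.38822546, -0.04652247]), 'qd': array([ 3.95425164e-04, -2.18279850e-03, -1.56964069e-04, -1.70072871e-03,
       -2.08878995e-03,  9.01228358e-04,  8.05994034e-05]), 'effort': array([ 3.48118818e-03, -6.29130721e+01,  8.47600512e-01, -3.72758996e+01,
        1.67355820e-02,  1.04361863e-02, -2.02524666e-05]), 'eef_pos': array([166.51372668, 602.24616295, 403.77322936]), 'orientation': array([ 1.34470861e-01,  9.90917140e-01, -8.94656796e-04, -9.35258743e-05]), 'force': array([-0.0770613 ,  0.55267293, -0.14832891]), 'torque': array([-0.08957574, -0.02383293, -0.05091634]), 'gripper_force': 0.0, 'opening': 0.9995054130525254}
```

View pics/top0.png

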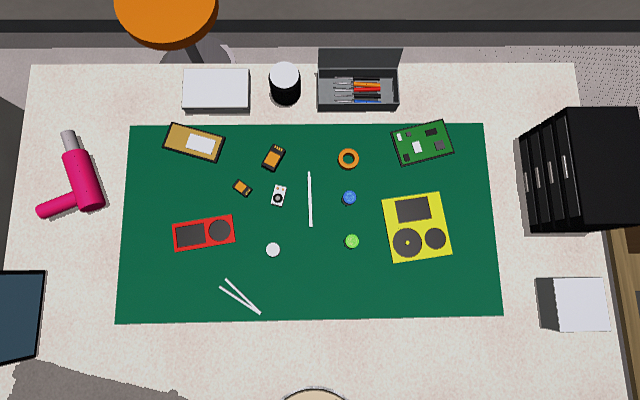

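View pics/side0.png

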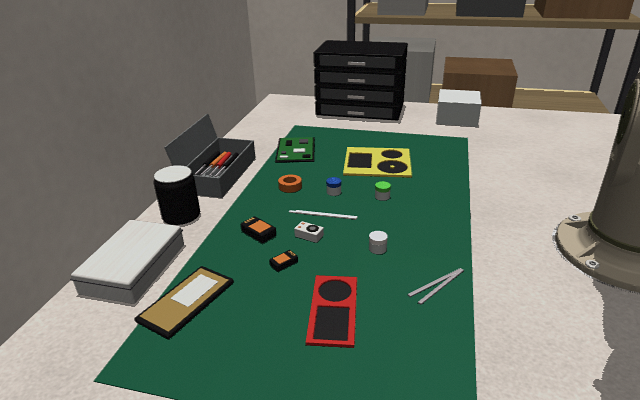

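The top view gives these candidates:
- **Batteries:** large at (273,157), small look-alike at (242,187). I choose the larger.
- **Speaker:** (278,195).
- **Reel:** (348,158). The stool and tape-coloured items are off the mat.
- **Pots:** blue (349,198), white (273,250), green (352,241). The big white-topped jar at (284,83) is a look-alike.
- **Trays:** red at (204,233), yellow at (418,227).

Next I'll measure them and check the choice in one close crop.

```bash
cat > vis.py <<'E'
import numpy as np, cv2
from rig import viewer
def cloud(n,p=None,d=None):
    if p is None: p,d=viewer.camera(n)
    c=viewer.camera_params(n);K=c["intrinsics"]
    v,u=np.mgrid[0:400,0:640]
    X=np.stack([(u-K[0,2])/K[0,0]*d,(v-K[1,2])/K[1,1]*d,d],-1)
    return p,(X-c["t"])@c["R"]          # world, mm
def local(P,c,r,zlo,zhi):
    """points within r of c with height in band"""
    return P[(np.hypot(P[...,0]-c[0],P[...,1]-c[1])<r)&(P[...,2]>zlo)&(P[...,2]<zhi)]
def ray(n,px,z):
    c=viewer.camera_params(n);K=c["intrinsics"];R,t=c["R"],c["t"]
    d=R.T@np.linalg.solve(K,[px[0],px[1],1]);o=-R.T@t
    return o+d*(z-o[2])/d[2]
E
python3 - <<'E'
import numpy as np,cv2
from vis import *
f=np.load("top0.npz");p,P=cloud("top",f["p"],f["d"])
g=np.load("side0.npz");ps,Ps=cloud("side",g["p"],g["d"])
print("mat z",np.median(P[200:230,330:340,2]),np.median(Ps[300:340,240:280,2]))
seeds=dict(battery=((273,157),22,45),small=((242,187),22,35),speaker=((278,195),22,36),reel=((348,158),22,40),blue=((349,198),32,26),white=((273,250),32,26),green=((352,241),32,26))
for k,((u,v),zt,r) in seeds.items():
    c=ray("top",(u,v),zt)
    for nm,Q in(("top",P),("side",Ps)):
        q=local(Q,c,r,zt-5,zt+6)
        if len(q)<5: print(k,nm,len(q));continue
        if nm=="top" and k in("battery","small","speaker"): pass
        R=cv2.minAreaRect(q[:,:2].astype(np.float32)); print(k,nm,len(q),"z%.1f"%np.median(q[:,2]),np.round(R[0],1),np.round(R[1],1),round(R[2],1))
hsv=cv2.cvtColor(p,cv2.COLOR_RGB2HSV);hs=cv2.cvtColor(ps,cv2.COLOR_RGB2HSV)
for k,lo,hi,c in(("yellow",(25,150,150),(33,255,255),(418,227)),("red",(0,180,120),(6,255,255),(204,233))):
  for nm,h in(("top",hsv),("side",hs)):
    m=cv2.inRange(h,lo,hi);n,l,s,ce=cv2.connectedComponentsWithStats(m);
    cand=[i for i in range(1,n) if s[i,4]>300]
    for i in cand:
        vv,uu=np.nonzero(l==i); w=np.array([ray(nm,(a,b),6+2)[:2] for a,b in zip(uu,vv)],np.float32)
        R=cv2.minAreaRect(w);print(k,nm,s[i],np.round(R[0],1),np.round(R[1],1),round(R[2],2))
cv2.imwrite("pics/crop.png",cv2.resize(p[115:275,165:465,::-1],None,fx=2.6,fy=2.6,interpolation=cv2.INTER_CUBIC))
E
```

```text
mat z 0.9256282109140813 0.7724192019113303
battery top 364 z21.2 [672.6  92.8] [38.  65.9] 61.4
battery side 389 z20.4 [672.4  94.9] [40.  67.6] 62.1
small top 27 z18.0 [593.6 171.5] [40.  22.4] 54.4
small side 3
speaker top 232 z21.3 [573.3  80.1] [30.  50.3] 75.6
speaker side 260 z20.4 [573.3  81.3] [31.5 49.6] 74.9
reel top 230 z20.6 [666.4 -99.6] [51.9 51.5] 89.0
reel side 173 z19.9 [668.1 -97.5] [53.2 52. ] 51.9
blue top 140 z30.8 [564.1 -98.2] [32.7 30.8] 87.6
blue side 105 z30.3 [563.9 -95.7] [32.4 32.5] 83.9
white top 151 z31.3 [437.9  92.8] [31.2 30.3] 44.9
white side 178 z30.5 [438.5  95. ] [31.2 33.7] 9.8
green top 151 z30.9 [456.3 -99.3] [32.5 31.8] 88.5
green side 112 z30.1 [455.5 -98.5] [33.1 31.4] 65.8
yellow top [ 382  192   70   71 1971] [ 490.4 -266.7] [160.8 151.1] 7.56
red top [172 215  63  37 726] [483.1 266.4] [ 68.6 149.6] 8.79Traceback (most recent call last):
  File "<stdin>", line 20, in <module>
  File "vis.py", line 13, in ray
    c=viewer.camera_params(n);K=c["intrinsics"];R,t=c["R"],c["t"]
ValueError: time passes only in moves, steps and waits
```

```bash
cat > arm.py <<'E'
import numpy as np
from rig import manip, effector, monitor
HI=265
def quat(a):                      # tool down, closing line at angle a (deg)
    f=np.radians((a+90)/2); return [float(np.cos(f)),float(np.sin(f)),0.,0.]
def over(x,y,a,z=HI):
    """move over a point; of the two equal grasps take the one with less joint travel"""
    j=monitor.read_state()["joints"]; best=None
    for b in (a,a+180):
        for s in (1,-1):
            q=(s*np.array(quat(b))).tolist(); k=manip.inverse_kinematics([x,y,z],q)
            if k is not None and (best is None or abs(k-j).max()<best[0]): best=(abs(k-j).max(),b,q)
    manip.move_to([x,y,z],best[2]); return best[1]
def down(x,y,z,f=None):
    manip.movel([x,y,z+15],speed=150)
    return manip.movel([x,y,z],speed=50,f_stop=f)
def transfer(name,src,a,zp,dst,b,wide,rel):
    """src,dst: xy; a,b: closing angle at pick / place (deg); wide, rel: openings"""
    effector.move_gripper(wide,40)
    over(*src,a); hit=down(*src,zp,15)
    effector.move_gripper(0.0,40)
    g=monitor.read_state(); manip.movel([*src,HI],speed=250)
    g2=monitor.read_state()
    print(name,"hit",hit,"z%.1f"%g["eef_pos"][2],"open mm %.1f/%.1f"%(g["opening"]*85,g2["opening"]*85),"F",g2["gripper_force"])
    if g2["opening"]*85<20: raise SystemExit("missed")
    over(*dst,b); hit=down(*dst,zp+2.5,15)
    e=monitor.read_state()
    effector.move_gripper(rel); manip.movel([*dst,HI],speed=250)
    print("  placed hit",hit,np.round(e["eef_pos"],1),"t %.1f"%monitor.read_state()["time_s"])
def rec(tray,x,y):
    (cx,cy),w={"yellow":((490.4,-266.),7.56),"red":((483.1,267.2),8.79)}[tray]
    w=np.radians(w);return (cx+np.cos(w)*x-np.sin(w)*y, cy+np.sin(w)*x+np.cos(w)*y)
E
python3 - <<'E'
import numpy as np,cv2
f=np.load("top0.npz");p=f["p"]
cv2.imwrite("pics/crop.png",cv2.resize(p[115:275,165:465,::-1],None,fx=2.6,fy=2.6,interpolation=cv2.INTER_CUBIC))
E
```

```text
(no output)
```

View pics/crop.png

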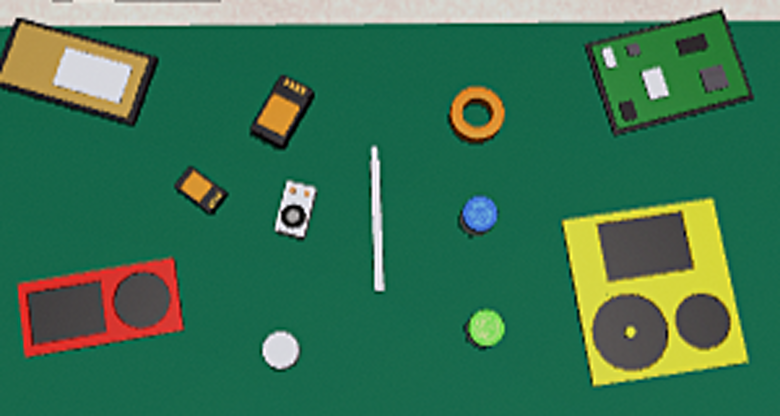

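The crop confirms it: the large battery at crop (283,110) measures 66×38, the small one at (201,190) measures 40×22. The speaker is at (296,208), white pot at (280,350), blue at (479,214), green at (486,328) and reel at (477,113). Tray recesses are laid out as described. The first move is the white pot.

Run:
```python
from arm import *
transfer("white",(438.2,94),90,183,rec("red",0,-40),98.8-90,0.75,0.6)
```

```text
white hit False z183.4 open mm 32.1/32.3 F 39.718192694708705
  placed hit True [489.5 227.8 185.4] t 7.6
```

```bash
python3 - <<'E'
from arm import *
transfer("speaker",(573.3,80.7),75.3,177,rec("red",0,32),8.79,0.65,0.55)
E
python3 - <<'E'
import cv2
from vis import *
p,P=cloud("top"); cv2.imwrite("pics/a.png",cv2.resize(p[125:275,150:350,::-1],None,fx=4,fy=4))
for k,c in(("white",(489,228)),("speaker",(478,299))):
    q=local(P,c,36,14,45); R=cv2.minAreaRect(q[:,:2].astype(np.float32));print(k,np.percentile(q[:,2],[50,95]),R)
E
```

```text
speaker hit False z177.4 open mm 29.4/29.1 F 40.6249737739563
  placed hit True [478.4 299.  179.4] t 14.1
white [33.08052947 35.93982386] ((488.2377014160156, 228.30181884765625), (31.236825942993164, 31.400678634643555), 0.46816352009773254)
speaker [23.20954867 26.66032145] ((477.9107971191406, 300.6966857910156), (30.41411781311035, 49.291542053222656), 9.291473388671875)
```

View pics/a.png

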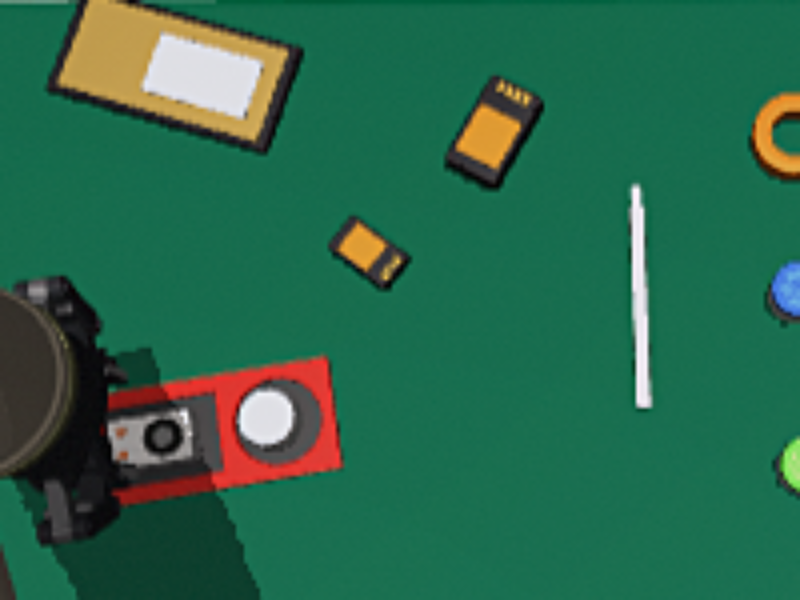

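The white pot at crop (265,415) and speaker at (155,437) both sit inside their recesses, with tops at about 34 and 24 mm as expected. Now the yellow kit.

```bash
python3 - <<'E'
from arm import *
transfer("battery",(672.5,93.8),61.7,177,rec("yellow",44,0),7.56,0.7,0.62)
transfer("reel",(667.3,-98.6),90,175,rec("yellow",-36,31),7.56,0.95,0.78)
transfer("blue",(564,-97),90,183,rec("yellow",-36,-41),7.56,0.75,0.58)
over(600,60,90,380)
E
python3 - <<'E'
import cv2
from vis import *
p,P=cloud("top"); s,S=cloud("side"); cv2.imwrite("pics/b.png",cv2.resize(p[125:275,310:510,::-1],None,fx=4,fy=4))
cv2.imwrite("pics/c.png",s[:,:,::-1])
from arm import rec
for k,c,r in(("white",rec("red",0,-40),26),("speaker",rec("red",0,32),35),("battery",rec("yellow",44,0),46),("reel",rec("yellow",-36,31),34),("blue",rec("yellow",-36,-41),26),("green",(456,-99),26)):
  for n,Q in(("top",P),("side",S)):
    q=local(Q,c,r,19,45)
    if len(q)<8: print(k,n,"hidden");continue
    R=cv2.minAreaRect(q[:,:2].astype(np.float32));print(k,n,"goal",np.round(c,1),"z",np.percentile(q[:,2],[50,95]).round(1),np.round(R[0],1),np.round(R[1],1),round(R[2],1))
E
```

```text
battery hit False z177.5 open mm 36.5/37.1 F 41.746782660484314
  placed hit True [ 534.3 -260.2  179.3] t 21.0
reel hit False z175.8 open mm 52.3/51.9 F 41.85793865472078
  placed hit True [ 451.1 -240.   177.6] t 27.1
blue hit False z183.5 open mm 32.3/32.1 F 39.70309557393193
  placed hit True [ 460.4 -311.4  185.4] t 32.8
white top hidden
white side goal [489.2 227.7] z [32.2 33.9] [489.1 231.2] [33.1 33. ] 81.1
speaker top hidden
speaker side goal [478.2 298.8] z [22.9 24.3] [478.  302.1] [30.  52.1] 8.6
battery top goal [ 534.  -260.2] z [22.8 25.8] [ 534.  -260.1] [38.1 66.5] 7.9
battery side goal [ 534.  -260.2] z [22.1 24. ] [ 534.3 -257.9] [37.5 71. ] 9.3
reel top goal [ 450.6 -240. ] z [22.5 25.6] [ 450.6 -239. ] [51.7 51.8] 25.3
reel side goal [ 450.6 -240. ] z [21.9 23.6] [ 450.9 -237.9] [52.  53.4] 46.7
blue top goal [ 460.1 -311.4] z [32.3 35.3] [ 460.  -310.9] [32.4 32.2] 86.4
blue side goal [ 460.1 -311.4] z [30.9 33.1] [ 460.8 -307.9] [33.2 34.6] 2.3
green top goal [456 -99] z [30.8 33.6] [456.3 -99.1] [32.1 31.8] 89.7
green side goal [456 -99] z [29.4 31.5] [455.5 -96.7] [35.3 32.1] 82.3
```

View pics/b.png

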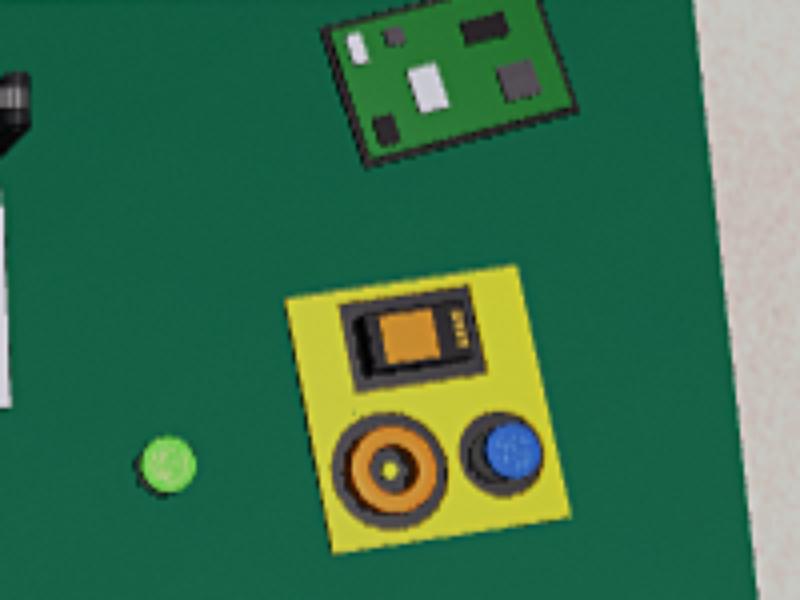

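View pics/c.png

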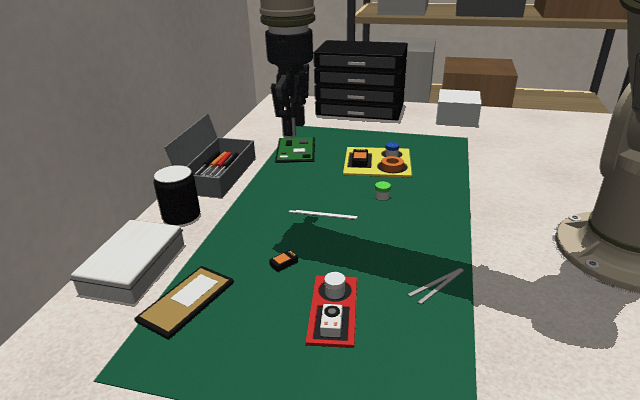

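The top crop shows the battery (413,335), reel (390,470, stub visible through its hole) and blue pot (513,450) all inside their recesses, and the green pot (168,465) unmoved. The side view shows the white pot (335,285) and speaker (331,320) seated in the red tray. Heights match resting on the recess floors.

```bash
python3 -c "
from rig import workorder;print(workorder.job_done())"
```

```text
the job is handed in; nothing more can be done
None
```

Both kits are made up and handed in at about 34 s on the robot's clock: all five items measured seated in their own recesses, the green pot did not move, and the hand-in returned no verdict.

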